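# Check that the brake lever stops short of its bar

### The job

Check the red brake lever of the ride-on train: with the outside of the fingers press it from its outer side in towards its grip bar until it meets its stop, then back off and let it spring fully out by itself, clear of the fingers. Then press it in against its stop once more, firmly but gently, and finish while still holding it there, so that I can measure the gap to the bar. Grasp nothing, keep the fingers off the bar and off the lever's inner side, and leave the blue lever and the loose things alone.

Things in the scene. Friction and masses are not known exactly. Their poses are not given: they have to be found in the camera images.
- red_unit: bench stand of the red lever (the brake, the one to check): grey base plate 130 x 60 x 10 mm, fixed, aluminium clamp block at its -x end, pillar at its +x end, about 77 mm tall in all. Origin: centre of the underside. Its x axis runs along the bar from the clamp block to the free end, roughly away from the robot (within 0.35 rad), z up. The lever stands on its -y side (the robot's right) and is pressed towards its +y
- red_bar: black round grip bar of that stand, 27 mm in diameter (29 mm at the end cap), level along the stand's x axis from -42 to +78 mm, centre line 60 mm above the worktop; fixed. Origin: on the centre line above the stand's origin
- red_lever (a joint): angle of the red hand lever about its upright pivot, rad: 0 = out (at rest, splayed 0.30 rad away from the bar), grows as it is pressed towards the bar; it meets its firm stop at 0.30, parallel to the bar, where 17 mm of air remain between lever and bar. A spring returns it; pressed 80 mm from its pivot it takes about 2 N to start and 6 N to reach the stop
- red_hinge (a point): pivot of that lever, fixed on the stand: 45 mm back along the stand's -x and 36 mm out along its -y from the stand's origin, 60 mm above the worktop
- red_pad (a point): where to press: on the outer (away from the bar) face of that lever, 80 mm along the lever and 8 mm outward from the pivot axis, 60 mm above the worktop; moves with the lever; its x axis points along the lever to the tip, its y axis towards the bar (square to the face), z up. At rest there is about 41 mm of air between the lever and the bar here
- red_face: the red painted outer sleeve of that lever, 18 mm high (51 to 69 mm above the worktop), flat from 19 to 97 mm from the pivot, with a round end 113 mm from the pivot. Origin: at the pivot; axes as the pad point. The free lever hangs 41 mm clear above the base plate
- red_back: the dark inner face of that lever, the side towards the bar. Origin: at the pivot
- blue_unit: bench stand of the blue lever (clutch, same sizes as the red one, leave alone): grey base plate 130 x 60 x 10 mm, fixed, aluminium clamp block at its -x end, pillar at its +x end, about 77 mm tall in all. Origin: centre of the underside. Its x axis runs along the bar from the clamp block to the free end, roughly away from the robot (within 0.35 rad), z up. The lever stands on its -y side (the robot's right) and is pressed towards its +y
- blue_lever (a joint): angle of the blue hand lever about its upright pivot, rad: 0 = out (at rest, splayed 0.30 rad away from the bar), grows as it is pressed towards the bar; it meets its firm stop at 0.30, parallel to the bar, where 17 mm of air remain between lever and bar. A spring returns it; pressed 80 mm from its pivot it takes about 2 N to start and 6 N to reach the stop
- track_rubber: brown abrasive track-cleaning block, 23 x 52 x 13 mm, lying loose between the stands. Origin: centre of the underside
- screw_tin: round tin with a tan lid, 54 mm across, 21 mm tall, loose between the stands. Origin: centre of the underside
- oil_bottle: small cream oil bottle with a red nozzle, 25 mm across, 85 mm tall, standing loose at the right. Origin: centre of the underside
- pliers: blue-handled pliers, 44 x 136 x 11 mm, lying loose at the left. Origin: centre of the underside

How it is judged:
By the outcome, as a careful person would: the job done as asked, in the order asked, and still so for the second after the job is handed in, while the arm keeps its last pose, push and grip.
It also fails if it takes over 46 s, if anything falls off the work surface, if the arm or the gripper's body presses on something with over 40 N, if the wrist force passes 120 N, or if a joint passes its speed limit or range.

### The arm

A 7-joint arm with a two-finger parallel gripper is mounted at the origin on a cart in front of the work surface, level with it; the furniture and walls round the work are solid. World frame = base frame: x ahead of the robot, y to its left, z up, the work surface at z = 0. Lengths are in m, angles in rad, forces in N, time in s.
With the tool pointing down it reaches from about 0.375 to 0.925 m from the base axis. Payload 3.1 kg.
Tool frame: the origin (TCP) lies between the finger pads; the fingertips stand 19 mm ahead of it and the grasp point (between the pads) is the TCP; z points along the fingers, y is the direction in which the jaws open and shut (so a half turn about z gives the same grasp; the last joint's range is limited). The gripper opens to 85 mm and grips with 20 to 120 N. Pads are 22 mm wide; open, the fingers measure 114 mm over their backs; the gripper's body (76 mm by 85 mm) begins 54 mm behind the grasp point. The pads swing forward as they close: fully open they stand 13 mm farther back than shut.
Start: joints at [-1.421, 0.383, 0.044, 1.598, -0.018, 1.161, -0.05], TCP at [0.159, 0.63, 0.229] pointing down, gripper open.
Joint ranges: [-2.61, 2.61], [-0.41, 2.15], [-1.48, 1.57], [0, 2.5], [-1.57, 4.71], [0.05, 1.97], [-2.85, 2.85]. Speed limits (rad/s): [2.79, 2.79, 3.14, 3.14, 3.14, 3.14, 3.14].

### API

Orientations are given as a unit quaternion [x, y, z, w].
In Python, from bench import move_ptp, movel, move_j, move_gripper, pause, inverse_kinematics, read_camera, camera_params, MotionError, sign_off, look_for, tip_of, read_time_s, read_qpos, read_joint_vel, read_effort, read_eef_pos, read_tcp_rot, read_ft_force, read_ft_torque, read_finger_gap gives the robot as it stands. Calls block until the motion is done:
- move_ptp(position, orientation): joint-space move of the TCP to a pose.
- movel(position, orientation=None, speed=0.15): straight line of the TCP; orientation=None keeps the orientation; speed is the mean speed in m/s.
- move_j(angles): joint-space move.
- move_gripper(opening, effort=None): finger opening in m; effort is the grip in N (None keeps the last); returns when the fingers have stopped.
- pause(seconds).
- inverse_kinematics(position, orientation): joint angles nearest the present ones, or None.
- read_camera(name): name is "scene" or "top" or "wrist"; returns the picture (480x640x3 uint8, red, green, blue); there is no depth.
- camera_params(name): a dict with "K" (3x3 intrinsics, pixels), "dist_coeffs" ([k1, k2, p1, p2, k3] as OpenCV has them; the pictures are not rectified), "camera_from_world" (4x4, takes a point from world to camera coordinates). Camera axes: x right, y down, z forward; pixel columns grow to the right and rows downward; lengths in m; the calibration is good to about 2 mm. A picture is of the moment at which its call begins: read the wrist's pose just before it. camera_params takes no time and is no camera call; for the wrist camera it gives the pose at the moment of the call.
A pose or a line that the arm cannot do raises MotionError and nothing moves.
- sign_off(): hands the job in, once; it reports no verdict.
Trained networks look in the newest picture that a camera, given by its name, has taken for a name from the list of things; names that differ only in an ending like _2 or _b are one class to them, and where a whole thing is asked for, a point or a joint stands for the part that bears it (a point fixed in the world has none). Each returns a list of dicts, best first, with "confidence" (0 to 1); they miss things now and then, are a little off and sometimes report something else, mostly with a low value. They report only what shows in the picture. A call takes as long as a camera call.
- look_for(camera, name): "at" ([column, row] in pixels, amid what is visible of it).
- tip_of(camera, name): "at" ([column, row] in pixels: a listed point, or the origin of a listed thing).
Readings, each from a call of its own:
- read_time_s(): time.
- read_qpos(): joint angles.
- read_joint_vel(): joint speeds.
- read_effort(): joint torques, N m.
- read_eef_pos(): TCP position.
- read_tcp_rot(): TCP orientation.
- read_ft_force(): force on the tool from outside, world axes, zero at the start.
- read_ft_torque(): the same for the moment, N m.
- read_finger_gap(): finger opening in m.
Only numpy, scipy, OpenCV 4.12 (cv2) and the standard library are available. Lean on these libraries where they do the work, as an engineer would, in place of code of your own. Each camera call takes 0.05 s, during which the arm holds its last target.

## Working session

There is one attempt and no reset: what is moved stays moved. The work goes in short steps, each a Python script; the robot and the scene stay as the last script left them, time stands still between calls to the robot, and variables do not carry over. Pictures are saved under pics/ and viewed, and the job is handed in when it is done.

```bash
ls; mkdir -p pics; python3 - <<'E'
from bench import *
import cv2
for c in ["scene","top","wrist"]:
    im=read_camera(c); cv2.imwrite(f"pics/{c}0.png",im[:,:,::-1])
    p=camera_params(c); print(c,p["K"],p["dist_coeffs"]); print(p["camera_from_world"])
    for n in ["red_unit","red_hinge","red_pad","red_face","red_bar","blue_unit"]:
        print(n,"look",look_for(c,n)[:2],"tip",tip_of(c,n)[:2])
print(read_time_s(),read_eef_pos(),read_tcp_rot(),read_finger_gap(),read_ft_force())
E
```

```text
pics
scene [[507.44079815   0.         315.07693591]
 [  0.         507.44079815 232.77667265]
 [  0.           0.           1.        ]] [-0.02968357  0.          0.          0.          0.        ]
[[ 0.77892994 -0.62697     0.01329541 -0.34876115]
 [-0.43766713 -0.55868484 -0.70449892  0.28241871]
 [ 0.44912763  0.54293634 -0.70958051  1.26853659]
 [ 0.          0.          0.          1.        ]]
red_unit look [{'at': [353.7, 278.5], 'confidence': 0.68}] tip [{'at': [353.1, 287.2], 'confidence': 0.92}, {'at': [356.5, 274.6], 'confidence': 0.63}]
red_hinge look [{'at': [358.8, 278.8], 'confidence': 0.68}] tip [{'at': [357.0, 287.8], 'confidence': 0.8}]
red_pad look [{'at': [288.8, 213.6], 'confidence': 0.63}, {'at': [377.8, 280.6], 'confidence': 0.47}] tip [{'at': [381.9, 276.2], 'confidence': 0.57}]
red_face look [{'at': [378.7, 278.6], 'confidence': 0.5}] tip [{'at': [355.5, 291.1], 'confidence': 0.63}]
red_bar look [{'at': [354.3, 278.9], 'confidence': 0.58}, {'at': [366.1, 268.8], 'confidence': 0.55}] tip [{'at': [361.3, 274.5], 'confidence': 0.88}, {'at': [356.2, 289.4], 'co
[... 1506 characters left out ...]
40785 242.13138334]
 [  0.           0.           1.        ]] [-0.05109851  0.          0.          0.          0.        ]
[[ 2.45216903e-01  9.69467985e-01 -7.05211995e-04 -6.49919005e-01]
 [ 9.19460915e-01 -2.32337400e-01  3.17192305e-01 -4.17274708e-02]
 [ 3.07343938e-01 -7.84293297e-02 -9.48360978e-01  3.81144794e-01]
 [ 0.00000000e+00  0.00000000e+00  0.00000000e+00  1.00000000e+00]]
red_unit look [] tip []
red_hinge look [] tip []
red_pad look [] tip []
red_face look [] tip []
red_bar look [] tip []
blue_unit look [] tip []
1.95 [0.15936148 0.63017494 0.22929828] [ 1.23544073e-01  9.92339086e-01  1.29607680e-05 -3.49982182e-05] 0.0853997952299717 [-0.58158429  0.10823154  0.76513202]
```

View images.

View pics/top0.png

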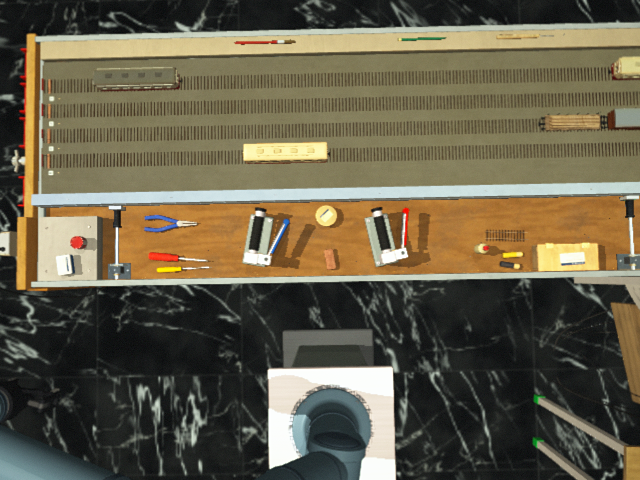

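View pics/scene0.png

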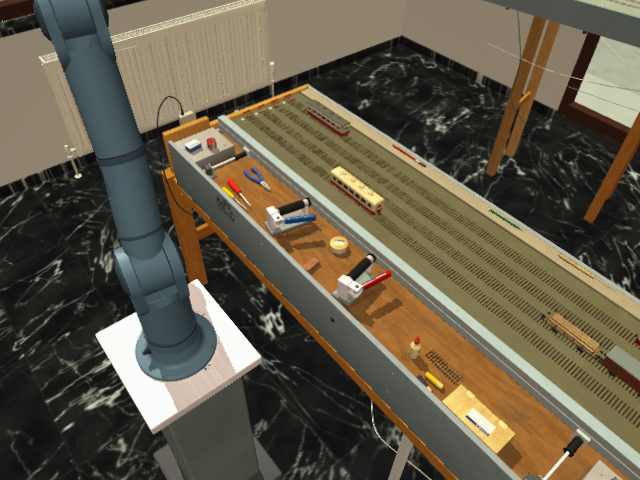

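```bash
cat > h.py <<'E'
import numpy as np, cv2
from bench import *
def ray(cam,uv,p=None):
    p=p or camera_params(cam)
    n=cv2.undistortPoints(np.array([[uv]],float),np.array(p["K"]),np.array(p["dist_coeffs"]))[0,0]
    T=np.array(p["camera_from_world"]); R,t=T[:3,:3],T[:3,3]
    return -R.T@t, R.T@np.array([n[0],n[1],1])
def at_z(cam,uv,z,p=None):
    o,d=ray(cam,uv,p); return o+d*(z-o[2])/d[2]
def proj(cam,X,p=None):
    p=p or camera_params(cam); T=np.array(p["camera_from_world"])
    return cv2.projectPoints(np.atleast_2d(X).astype(float),cv2.Rodrigues(T[:3,:3])[0],T[:3,3],np.array(p["K"]),np.array(p["dist_coeffs"]))[0][:,0]
E
python3 - <<'E'
from h import *
for n,uv,z in [("unit",(380.2,238.4),0),("hinge",(401,249.4),.06),("pad",(408.8,216.5),.06),("bar",(384.4,238.7),.06),("bluebar end",(262,210),.06),("bluestand",(262,243.1),0),("tin",(326,215),.02),("rubber",(331,259),.01),("bottle",(482,249),.04),("edge back",(380,197),.0),("front",(380,275),0)]:
    print(n,at_z("top",uv,z).round(4))
for n,uv,z in [("unit",(353.1,287.2),0),("hinge",(357,287.8),.06),("pad",(381.9,276.2),.06),("bar",(361.3,274.5),.06)]:
    print(n,at_z("scene",uv,z).round(4))
im=cv2.imread("pics/top0.png")[190:290,300:460]; cv2.imwrite("pics/top0z.png",cv2.resize(im,None,fx=5,fy=5,interpolation=cv2.INTER_CUBIC))
im=cv2.imread("pics/scene0.png")[230:330,300:460]; cv2.imwrite("pics/scene0z.png",cv2.resize(im,None,fx=5,fy=5,interpolation=cv2.INTER_CUBIC))
E
```

```text
unit [ 0.4768 -0.1363  0.    ]
hinge [ 0.445  -0.1808  0.06  ]
pad [ 0.5263 -0.2025  0.06  ]
bar [ 0.4724 -0.1405  0.06  ]
bluebar end [0.5502 0.162  0.06  ]
bluestand [0.4709 0.1696 0.    ]
tin [0.5384 0.0026 0.02  ]
rubber [ 0.4259 -0.008   0.01  ]
bottle [ 0.4427 -0.3863  0.04  ]
edge back [ 0.5845 -0.1387  0.    ]
front [ 0.3825 -0.1333  0.    ]
unit [ 0.4738 -0.136   0.    ]
hinge [ 0.4452 -0.1772  0.06  ]
pad [ 0.5243 -0.1892  0.06  ]
bar [ 0.4849 -0.1505  0.06  ]
```

View pics/top0z.png

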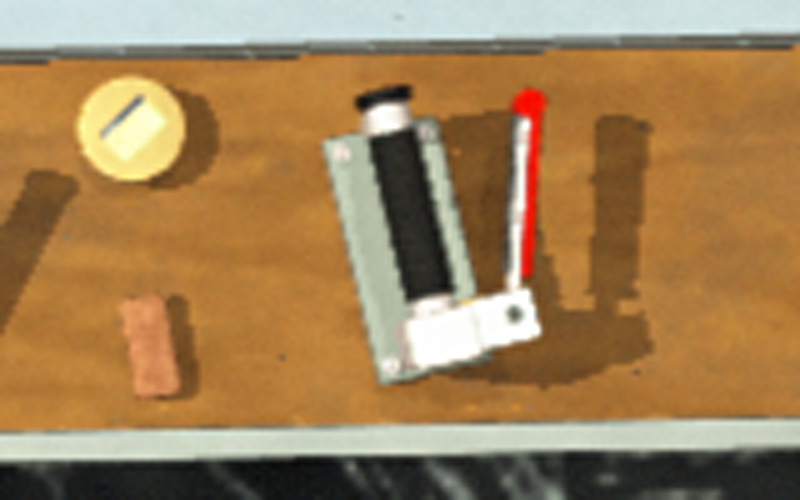

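View pics/scene0z.png

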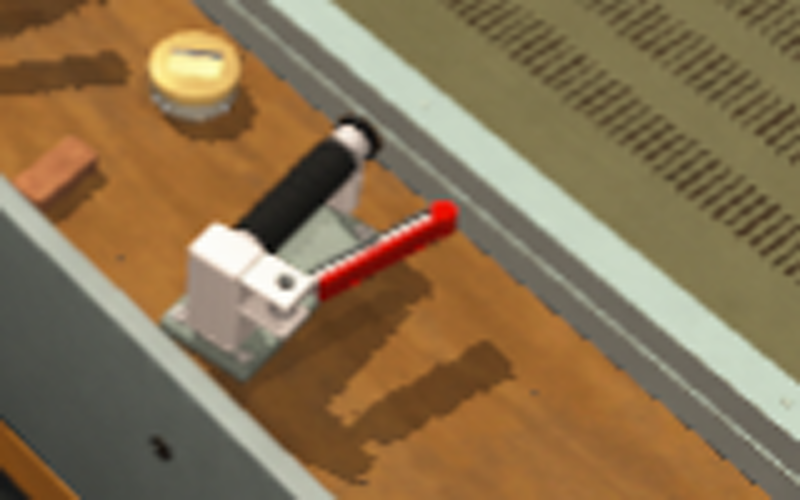

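```bash
cat >> h.py <<'E'
def quat(yaw):
    a=np.pi/2+yaw/2; return [float(np.cos(a)),float(np.sin(a)),0.,0.]
E
python3 - <<'E'
from h import *
from scipy.spatial.transform import Rotation as Ro
o,d=ray("wrist",(320,242)); R=Ro.from_quat(read_tcp_rot()).as_matrix()
print(R.T@(o-read_eef_pos()),R.T@d)
# corners from top
def w(u,v,z): return at_z("top",(300+u/5,190+v/5),z).round(4)
print("plate",w(327,142,.01),w(437,118,.01),w(384,382,.01))
print("endcap",w(383,95,.06),"pivot",w(515,314,.077),"tip",w(529,102,.069))
q=quat(0.15)
for p in [(0.44,-0.2,0.27),(0.53,-0.22,0.055),(0.53,-0.25,0.055)]:
  print(inverse_kinematics(p,q))
for X in [(0.585,-.14,h) for h in (0,.03,.06,.1)]: print(proj("top",X),proj("scene",X))
E
```

```text
[ 0.08130012  0.000175   -0.14493825] [-0.31693976 -0.00111051  0.94844517]
plate [ 0.5285 -0.0986  0.01  ] [ 0.5398 -0.1555  0.01  ] [ 0.4047 -0.1247  0.01  ]
endcap [ 0.5467 -0.1232  0.06  ] pivot [ 0.436  -0.1831  0.077 ] tip [ 0.5407 -0.1942  0.069 ]
[-1.18638314 -0.26592594  1.40302761  1.97960979  0.27950224  1.22038881
  1.83323915]
[-0.35399505  0.61884471  0.85172902  1.93784705 -0.61100124  0.86458048
  2.54281775]
[-0.322618    0.66078049  0.89024979  1.9090011  -0.65839782  0.89406003
  2.62215266]
[[380.50567863 196.78070413]] [[382.9170377  269.22475369]]
[[381.70551773 195.19996354]] [[384.06756573 262.29295205]]
[[382.9565943  193.55171006]] [[385.25201384 255.15147414]]
[[384.71023647 191.24132607]] [[386.88660696 245.28703568]]
```

```bash
python3 - <<'E'
from h import *
move_j([0.3,0.383,0.044,1.598,-0.018,1.161,-1.07])
print(read_time_s(),read_eef_pos(),read_tcp_rot())
q=quat(0.1+np.pi)
for p in [(0.53,-0.17,0.27),(0.53,-0.25,0.055)]:
  print(inverse_kinematics(p,q))
E
```

```text
5.3833 [ 0.59983914 -0.250378    0.22915105] [ 9.96998078e-01  7.74255186e-02  1.51237427e-04 -3.14035991e-04]
[ 0.21592111  0.17323418  0.02271766  1.77994203 -0.00422021  1.18846333
 -1.23092296]
[ 0.33238321  0.47535749  0.04590055  1.87871078 -0.02961978  0.78817242
 -1.07670635]
```

```bash
python3 - <<'E'
from h import *
move_ptp((0.53,-0.18,0.24),quat(0.1+np.pi))
move_gripper(0.0,20)
print(read_time_s(),read_eef_pos(),read_tcp_rot(),read_finger_gap())
import json
p=camera_params("wrist"); im=read_camera("wrist"); cv2.imwrite("pics/w1.png",im[:,:,::-1])
json.dump({k:np.array(v).tolist() for k,v in p.items()},open("w1.json","w"))
for n,z in [("red_unit",0),("red_hinge",.06),("red_pad",.06),("red_face",.06),("red_bar",.06)]:
    for r in tip_of("wrist",n)[:2]: print(n,r,at_z("wrist",r["at"],z,p).round(4))
print(read_ft_force(),read_time_s())
E
```

```text
6.6333 [ 0.530029   -0.17997374  0.23998069] [ 9.98748204e-01  5.00202447e-02 -4.27856900e-06  6.09631819e-06] 7.886219111673319e-05
red_unit {'at': [275.8, 245.1], 'confidence': 0.73} [ 0.4751 -0.1388  0.    ]
red_hinge {'at': [312.1, 310.2], 'confidence': 0.58} [ 0.435 -0.182  0.06 ]
red_pad {'at': [338.2, 226.6], 'confidence': 0.96} [ 0.5189 -0.1971  0.06  ]
red_bar {'at': [267.5, 268.3], 'confidence': 0.57} [ 0.4734 -0.1378  0.06  ]
red_bar {'at': [150.7, 272.5], 'confidence': 0.2} [ 0.4583 -0.031   0.06  ]
[-0.86806372 -0.57755559 -1.03752299] 6.9333
```

View pics/w1.png

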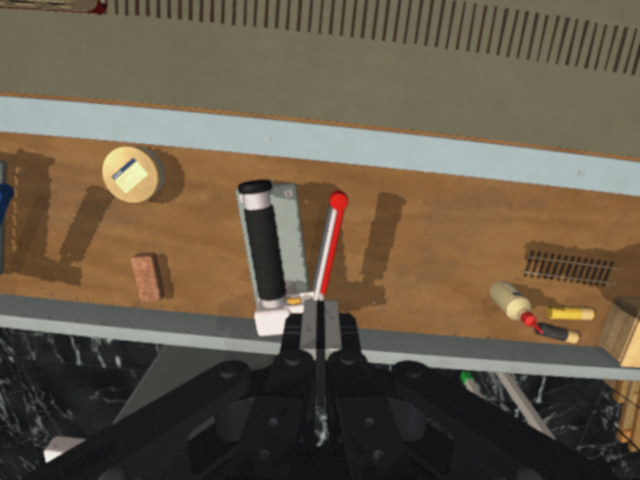

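```bash
python3 - <<'E'
import cv2
im=cv2.imread("pics/w1.png")[165:345,220:400]; cv2.imwrite("pics/w1z.png",cv2.resize(im[:150],None,fx=4,fy=4,interpolation=cv2.INTER_CUBIC))
E
```

```text
(no output)
```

View pics/w1z.png

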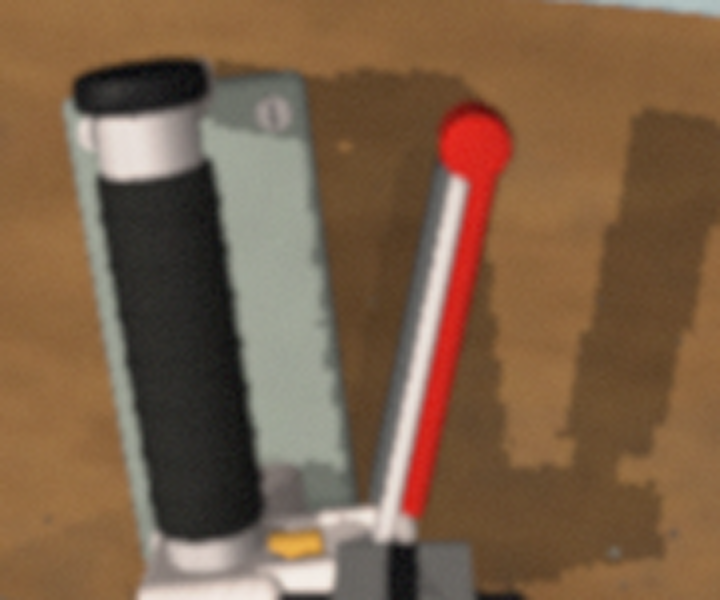

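```bash
python3 - <<'E'
from h import *
import json
from scipy.optimize import least_squares
p=json.load(open("w1.json"))
Z=lambda u,v:(220+u/4,165+v/4)
def T(s,P):
    x,y,a=s; c,n=np.cos(a),np.sin(a); return np.array([x+c*P[0]-n*P[1],y+n*P[0]+c*P[1]])
pts=[(Z(303,73),(.065,-.03),.01),(Z(66,103),(.065,.03),.01)]
ptsT=[((300+327/5,190+142/5),(.065,.03),.01),((300+437/5,190+118/5),(.065,-.03),.01),((300+384/5,190+382/5),(-.065,.03),.01)]
# line y constraints
lin=[(Z(354,500),-.03,.01),(Z(157,172),0,.06),(Z(208,518),0,.06)]
lev=[(Z(496,180),.069),(Z(428,515),.069)]
def solve(use):
    W=[(at_z("wrist",a,z,p)[:2],P) for a,P,z in pts] if "w" in use else []
    if "t" in use: W+=[(at_z("top",a,z)[:2],P) for a,P,z in ptsT]
    L=[(at_z("wrist",a,z,p)[:2],yy) for a,yy,z in lin] if "w" in use else []
    V=[at_z("wrist",a,z,p)[:2] for a,z in lev] if "w" in use else []
    def f(s):
        r=[]
        for w,P in W: r+=list(T(s,P)-w)
        c,n=np.cos(s[2]),np.sin(s[2])
        for w,yy in L: d=w-s[:2]; r.append(-n*d[0]+c*d[1]-yy)
        H=T(s,(-.045,-.036)); c,n=np.cos(s[2]-.3),np.sin(s[2]-.3)
        for w in V: d=w-H; r.append(-n*d[0]+c*d[1]+.008)
        return r
    s=least_squares(f,[.475,-.137,.2]).x
    print(use,s.round(4),(np.array(f(s))*1000).round(1)); 
    H=T(s,(-.045,-.036)); print("hinge",H.round(4)); a=s[2]-.3
    print("pad",(H+.08*np.array([np.cos(a),np.sin(a)])-.008*np.array([-np.sin(a),np.cos(a)])).round(4),"tip",(H+.113*np.array([np.cos(a),np.sin(a)])).round(4))
for u in ("w","t","wt"): solve(u)
print("tip meas (end at 113)", at_z("wrist",Z(475,103),.069,p), "ctr",at_z("wrist",Z(475,145),.069,p))
# back edge: top corner of light board & wood base line in wrist
E
```

```text
w [ 0.4738 -0.1386  0.2017] [-0.5 -0.1  0.5  1.4  0.4 -0.2  0.5  1.2 -0.5]
hinge [ 0.4369 -0.1829]
pad [ 0.5158 -0.1987] tip [ 0.5494 -0.194 ]
t [ 0.4718 -0.1405  0.2066] [ 0.8  0.8  1.8 -1.  -2.6  0.2]
hinge [ 0.4352 -0.185 ]
pad [ 0.5141 -0.2004] tip [ 0.5477 -0.1955]
wt [ 0.4726 -0.1393  0.2054] [-1.7 -0.5 -0.9  1.   1.6  2.   2.6  0.1 -1.8  1.5  1.   0.   1.   1.7
  0.3]
hinge [ 0.4359 -0.1837]
pad [ 0.5148 -0.1992] tip [ 0.5484 -0.1944]
tip meas (end at 113) [ 0.55207865 -0.19328836  0.069     ] ctr [ 0.54330815 -0.19429906  0.069     ]
```

```bash
cat >> h.py <<'E'
S=np.array([.4738,-.1388,.203])
def T2(P):
    c,n=np.cos(S[2]),np.sin(S[2]); return S[:2]+np.array([c*P[0]-n*P[1],n*P[0]+c*P[1]])
H=T2((-.045,-.036))
def pose(th,off,along=.080,z=.055):
    """tool beside lever at angle th; off = TCP distance outward from the pad face"""
    a=S[2]-.3+th; c,n=np.cos(a),np.sin(a); P=(along,-.008-off)
    return [float(H[0]+c*P[0]-n*P[1]),float(H[1]+n*P[0]+c*P[1]),z],quat(a+np.pi)
def F(n=5):
    return np.mean([read_ft_force() for _ in range(n)],axis=0)
def fpush(f,th):  # force component outward (lever on tool), lever frame
    a=S[2]-.3+th; return float(f@np.array([np.sin(a),-np.cos(a),0]))
E
python3 - <<'E'
from h import *
p,q=pose(0,.045,z=.16); move_ptp(p,q)
p,q=pose(0,.045); movel(p,q,speed=.12)
pause(.2)
f=F(); print(read_time_s(),read_eef_pos(),p,f)
np.save("bias.npy",f)
for c in("wrist","scene"): cv2.imwrite(f"pics/{c}2.png",read_camera(c)[:,:,::-1])
print(read_time_s())
im=cv2.imread("pics/scene2.png")[200:320,280:440]; cv2.imwrite("pics/scene2z.png",cv2.resize(im,None,fx=5,fy=5,interpolation=cv2.INTER_CUBIC))
E
```

```text
8.6583 [ 0.51217651 -0.24398586  0.05590873] [0.5114729266937624, -0.24363186391202468, 0.055] [ 1.13953532  0.0442187  -0.2736444 ]
8.7583
```

View pics/wrist2.png

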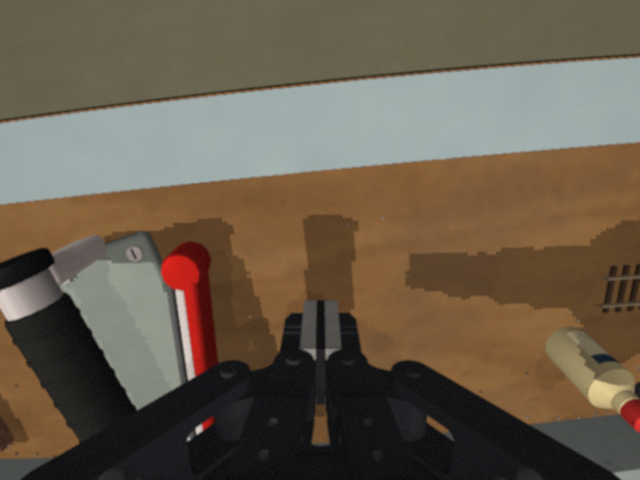

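View pics/scene2z.png

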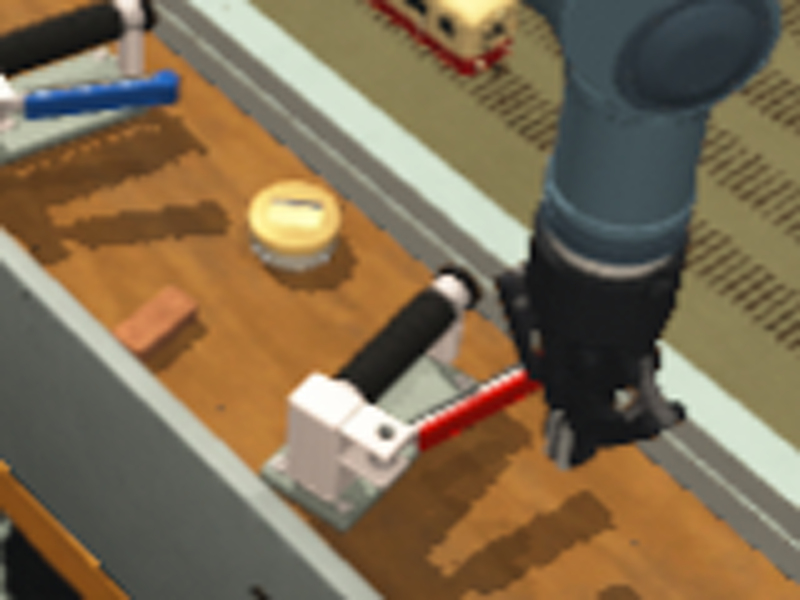

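```bash
python3 - <<'E'
from h import *
from scipy.spatial.transform import Rotation as Ro
R=Ro.from_quat(read_tcp_rot()).as_matrix(); e=read_eef_pos()
for x,y in((.011,.007),(.011,.0145),(-.011,.0145),(.008,.03),(0.0,.03)):
  print(x,y,[(z,proj("wrist",e+R@np.array([x,y,z/1000]))[0].round(0).tolist()) for z in (19,12,5,0,-5,-10,-20,-30,-40)])
print(read_time_s())
im=cv2.imread("pics/wrist2.png")[280:420,220:420]; cv2.imwrite("pics/wrist2z.png",cv2.resize(im,None,fx=4,fy=4,interpolation=cv2.INTER_CUBIC))
E
```

```text
0.011 0.007 [(19, [335.0, 275.0]), (12, [336.0, 282.0]), (5, [337.0, 289.0]), (0, [337.0, 294.0]), (-5, [338.0, 299.0]), (-10, [338.0, 305.0]), (-20, [339.0, 318.0]), (-30, [341.0, 333.0]), (-40, [342.0, 350.0])]
0.011 0.0145 [(19, [352.0, 275.0]), (12, [353.0, 282.0]), (5, [354.0, 289.0]), (0, [355.0, 294.0]), (-5, [356.0, 299.0]), (-10, [357.0, 305.0]), (-20, [360.0, 318.0]), (-30, [363.0, 333.0]), (-40, [366.0, 350.0])]
-0.011 0.0145 [(19, [350.0, 318.0]), (12, [352.0, 325.0]), (5, [353.0, 333.0]), (0, [354.0, 340.0]), (-5, [355.0, 346.0]), (-10, [356.0, 353.0]), (-20, [358.0, 368.0]), (-30, [360.0, 386.0]), (-40, [363.0, 405.0])]
0.008 0.03 [(19, [385.0, 281.0]), (12, [387.0, 288.0]), (5, [390.0, 295.0]), (0, [392.0, 300.0]), (-5, [394.0, 306.0]), (-10, [397.0, 312.0]), (-20, [402.0, 325.0]), (-30, [407.0, 340.0]), (-40, [414.0, 358.0])]
0.0 0.03 [(19, [384.0, 297.0]), (12, [386.0, 304.0]), (5, [389.0, 311.0]), (0, [391.0, 317.0]), (-5, [393.0, 323.0]), (-10, [395.0, 330.0]), (-20, [400.0, 344.0]), (-30, [406.0, 360.0]), (-40, [412.0, 378.0])]
8.7583
```

View pics/wrist2z.png

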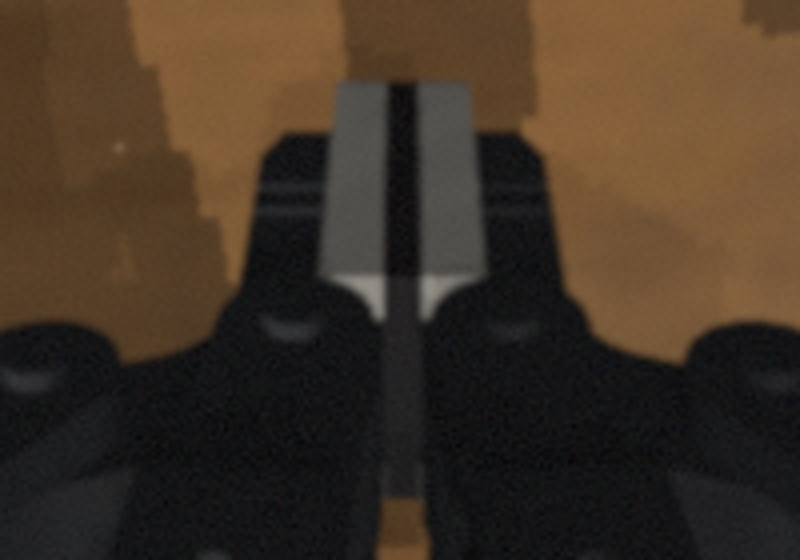

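```bash
python3 - <<'E'
from h import *
from scipy.spatial.transform import Rotation as Ro
R=Ro.from_quat(read_tcp_rot()).as_matrix(); e=read_eef_pos()
im=cv2.imread("pics/scene2.png")[255:305,365:435]; im=cv2.resize(im,None,fx=10,fy=10,interpolation=cv2.INTER_CUBIC)
for x in(-.011,.011):
  for y in(-.0145,.0145):
    for z,c in((19,(0,255,0)),(-6,(0,255,255))):
      u=proj("scene",e+R@np.array([x,y,z/1000]))[0]; print(x,y,z,u.round(1))
      cv2.circle(im,tuple(int(k) for k in (u-[365,255])*10+5),5,c,2)
cv2.imwrite("pics/scene2zz.png",im)
E
```

```text
-0.011 -0.0145 19 [385.3 294.8]
-0.011 -0.0145 -6 [386.4 288.9]
-0.011 0.0145 19 [392.2 302.2]
-0.011 0.0145 -6 [393.4 296.3]
0.011 -0.0145 19 [391.7 291.2]
0.011 -0.0145 -6 [392.9 285.3]
0.011 0.0145 19 [398.7 298.5]
0.011 0.0145 -6 [400.  292.6]
```

View pics/scene2zz.png

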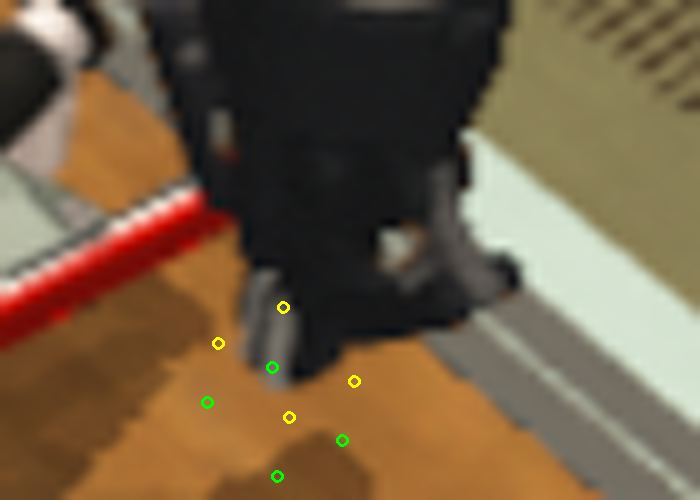

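```bash
python3 - <<'E'
from h import *
p,q=pose(0,.065,z=.03); movel(p,q,speed=.1)
pause(.1)
print(read_time_s(),read_eef_pos(),read_ft_force())
for c in("wrist","scene"): cv2.imwrite(f"pics/{c}3.png",read_camera(c)[:,:,::-1])
from scipy.spatial.transform import Rotation as Ro
R=Ro.from_quat(read_tcp_rot()).as_matrix(); e=read_eef_pos()
im=cv2.imread("pics/scene3.png")[265:315,375:445]; im=cv2.resize(im,None,fx=10,fy=10,interpolation=cv2.INTER_CUBIC)
for x in(-.011,.011):
  for y in(-.0075,.0075):
    for z,c in((19,(0,255,0)),(-7.6,(0,255,255))):
      u=proj("scene",e+R@np.array([x,y,z/1000]))[0]
      cv2.circle(im,tuple(int(k) for k in (u-[375,265])*10+5),5,c,2)
cv2.imwrite("pics/scene3zz.png",im)
E
```

```text
9.325 [ 0.50955243 -0.26342441  0.02979231] [ 0.53321065  0.41171552 -0.25096348]
```

View pics/scene3zz.png

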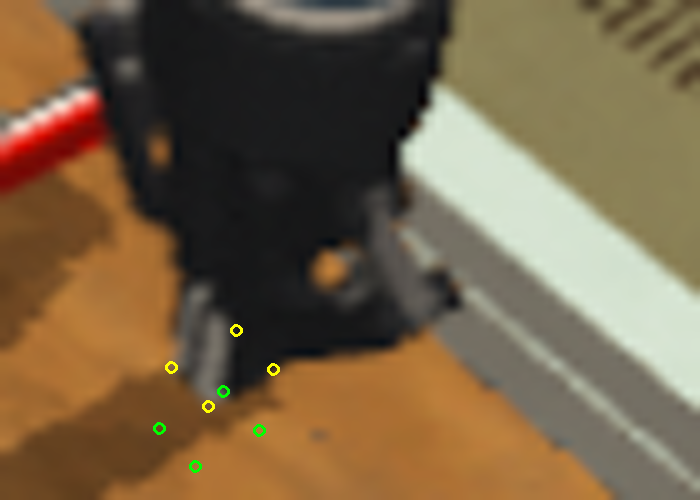

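View pics/wrist3.png

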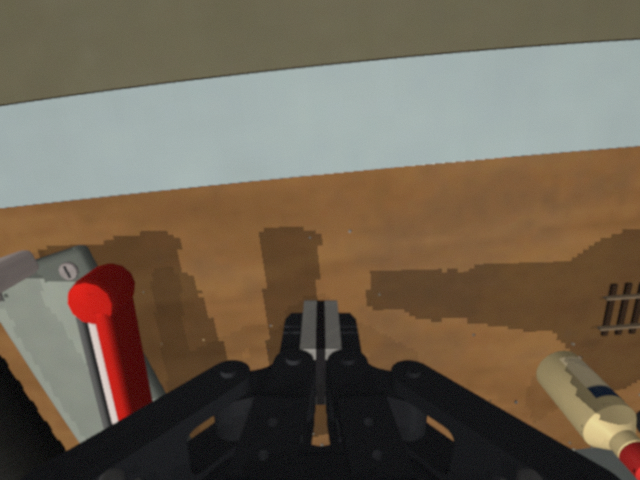

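```bash
python3 - <<'E'
from h import *
import json
p=json.load(open("w1.json"))
tip=at_z("wrist",(338.7,195),.06,p); sh=at_z("wrist",(389,193.5),0,p)
L=(sh-tip)/.06; print("tip",tip,"sh",sh,"dir/height",L)
im=cv2.imread("pics/wrist3.png")
e=read_eef_pos()
for uv in((369,272),(367,304),(370,288)):
  s=at_z("wrist",uv,0); print(uv,s.round(4),"h from y",(s-e)[1]/L[1],"dx",(s-e)[0])
print(camera_params("wrist")["camera_from_world"])
E
```

```text
tip [ 0.54673561 -0.19427698  0.06      ] sh [ 0.54134898 -0.24870702  0.        ] dir/height [-0.08977709 -0.90716729 -1.        ]
(369, 272) [ 0.5156 -0.2878  0.    ] h from y 0.02710604908171378 dx 0.0056009816204271035
(367, 304) [ 0.4982 -0.2858  0.    ] h from y 0.024935734337925876 dx -0.011809848627992614
(370, 288) [ 0.5069 -0.2878  0.    ] h from y 0.027128428180592135 dx -0.0030696815049992
[[-9.62745297e-02 -9.95354740e-01  3.96168016e-04 -2.12891760e-01]
 [-9.43529424e-01  9.13885285e-02  3.18434236e-01  5.27413583e-01]
 [-3.16991231e-01  3.02833101e-02 -9.47944872e-01  3.61987925e-01]
 [ 0.00000000e+00  0.00000000e+00  0.00000000e+00  1.00000000e+00]]
```

```bash
python3 - <<'E'
from h import *
p,q=pose(0,.065,z=.040); movel(p,q,speed=.08)
p,q=pose(0,.030,z=.040); movel(p,q,speed=.08); pause(.15)
b=F(); np.save("bias.npy",b); print("bias",b.round(2),read_time_s(),np.array(read_eef_pos())-p)
for off in np.arange(.024,.005,-.002):
    p,q=pose(0,off,z=.040); movel(p,q,speed=.03); pause(.08)
    f=fpush(F()-b,0); print(round(off,4),round(f,2),((F()-b)).round(2),round(read_time_s(),2))
    if f>1.2: break
for c in("wrist","scene"): cv2.imwrite(f"pics/{c}4.png",read_camera(c)[:,:,::-1])
im=cv2.imread("pics/scene4.png")[235:315,335:445]; cv2.imwrite("pics/scene4z.png",cv2.resize(im,None,fx=7,fy=7,interpolation=cv2.INTER_CUBIC))
E
```

```text
bias [ 0.94  0.39 -0.42] 10.4333 [-1.50666416e-04 -7.80982156e-04  3.89656634e-05]
0.024 0.66 [-1.35 -0.54  0.65] 10.87
0.022 0.55 [-0.08 -0.55  0.46] 11.2
0.02 1.28 [-0.22 -1.26  0.54] 11.53
```

View pics/wrist4.png

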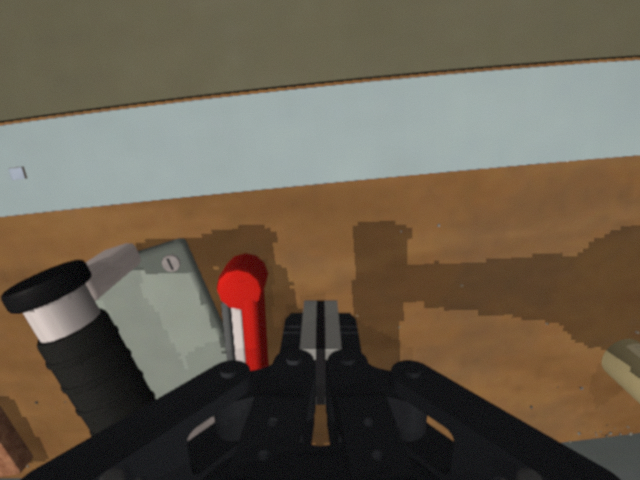

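View pics/scene4z.png

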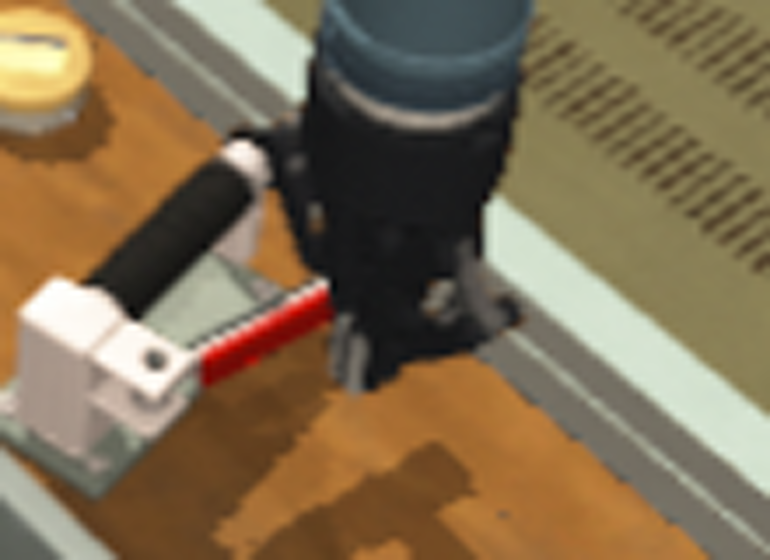

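```bash
python3 - <<'E'
from h import *
b=np.load("bias.npy")
for off in (.018,.016,.0145,.013,.0115,.010,.0085):
    p,q=pose(0,off,z=.040); movel(p,q,speed=.03); pause(.05)
    g=F(10)-b; f=fpush(g,0); print(round(off,4),round(f,2),g.round(2),round(read_time_s(),2))
    if f>2.2: break
for c in("wrist",): cv2.imwrite(f"pics/{c}5.png",read_camera(c)[:,:,::-1])
E
```

```text
0.018 0.79 [-1.16 -0.68  1.22] 11.93
0.016 0.26 [-0.88 -0.17  0.48] 12.23
0.0145 0.51 [-1.58 -0.36  0.03] 12.53
0.013 0.87 [-0.85 -0.8  -0.22] 12.83
0.0115 2.41 [-0.17 -2.41 -0.35] 13.13
```

View pics/wrist5.png

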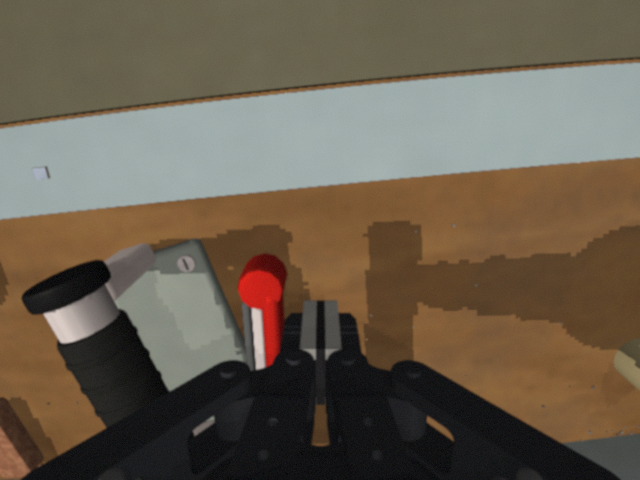

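```bash
python3 - <<'E'
from h import *
b=np.load("bias.npy")
def step(th,off,sp):
    p,q=pose(th,off,z=.040); movel(p,q,speed=sp); pause(.05)
    g=F(10)-b; f=fpush(g,th); e=np.array(read_eef_pos()); print(round(th,3),round(off,4),"F",round(f,2),g.round(1),"err mm",((e-p)*1e3).round(1),round(read_time_s(),2)); return f
for th in (.08,.16,.22,.27): 
    f=step(th,.0120,.05)
    if f>10: break
for th in (.285,.30,.31,.32,.33,.34):
    f=step(th,.0120,.02)
    if f>9.5: break
for c in("wrist","top"): cv2.imwrite(f"pics/{c}6.png",read_camera(c)[:,:,::-1])
im=cv2.imread("pics/top6.png")[200:280,350:430]; cv2.imwrite("pics/top6z.png",cv2.resize(im,None,fx=7,fy=7,interpolation=cv2.INTER_CUBIC))
print(th,f)
E
```

```text
0.08 0.012 F 3.2 [-0.6 -3.2  0.4] err mm [-0.  -0.7  0.1] 13.51
0.16 0.012 F 4.03 [-0.8 -4.1 -0.5] err mm [ 0.1 -0.9  0.1] 13.84
0.22 0.012 F 4.71 [-1.  -4.9 -0.2] err mm [ 0.1 -0.9  0.2] 14.14
0.27 0.012 F 6.17 [-0.2 -6.3 -0.4] err mm [ 0.2 -0.9  0.2] 14.44
0.285 0.012 F 5.83 [-0.1 -5.9 -1.4] err mm [ 0.3 -1.1  0.2] 14.74
0.3 0.012 F 6.61 [ 0.6 -6.6 -1.1] err mm [ 0.3 -1.2  0.1] 15.04
0.31 0.012 F 7.25 [ 0.5 -7.3 -2.1] err mm [ 0.4 -1.7  0.2] 15.34
0.32 0.012 F 8.36 [ 1.1 -8.3 -1.9] err mm [ 0.5 -2.4  0.2] 15.64
0.33 0.012 F 8.83 [ 1.9 -8.6 -3.4] err mm [ 0.6 -3.2  0.2] 15.94
0.34 0.012 F 9.82 [ 1.3 -9.8 -3.3] err mm [ 0.7 -4.   0.3] 16.24
0.34 9.815233996404585
```

View pics/wrist6.png

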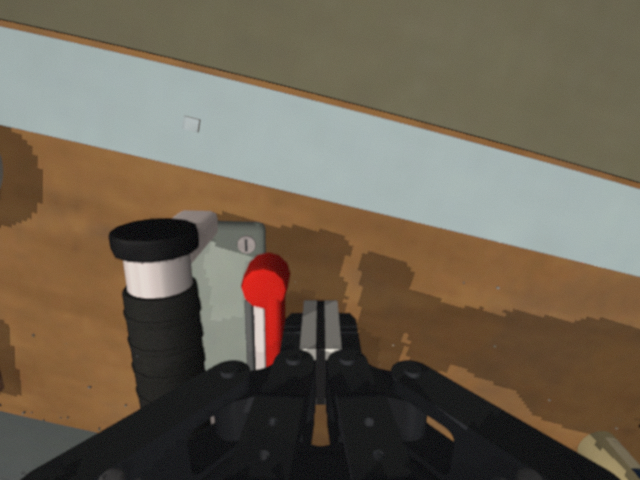

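```bash
python3 - <<'E'
from h import *
p,q=pose(.15,.014,z=.040); movel(p,q,speed=.06)
p,q=pose(0,.040,z=.040); movel(p,q,speed=.08); pause(.5)
g=F(10); print("clear F",g.round(2),read_time_s())
np.save("bias2.npy",g)
P=camera_params("wrist"); im=read_camera("wrist"); cv2.imwrite("pics/wrist7.png",im[:,:,::-1])
for r in tip_of("wrist","red_pad")[:2]: print(r,at_z("wrist",r["at"],.06,P).round(4))
print(proj("wrist",[pose(0,0,along=a,z=.069)[0] for a in(.08,.105)],P).round(0))
E
```

```text
clear F [ 0.58  0.36 -0.48] 17.9083
{'at': [206.8, 341.9], 'confidence': 0.93} [ 0.5169 -0.1961  0.06  ]
[[208. 358.]
 [201. 294.]]
```

View pics/wrist7.png

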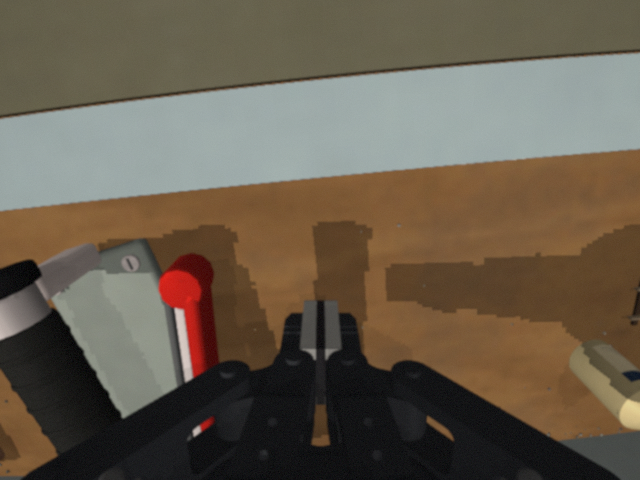

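```bash
python3 - <<'E'
from h import *
b=np.load("bias2.npy")
def step(th,off,sp):
    p,q=pose(th,off,z=.040); movel(p,q,speed=sp); pause(.05)
    g=F(10)-b; f=fpush(g,th); e=np.array(read_eef_pos()); print(round(th,3),round(off,4),"F",round(f,2),g.round(1),"err mm",((e-p)*1e3).round(1),round(read_time_s(),2)); return f
p,q=pose(0,.018,z=.040); movel(p,q,speed=.06)
step(0,.0125,.03)
for th in (.10,.20,.27): f=step(th,.0120,.05)
for th in (.29,.31,.325,.34,.35,.36,.37):
    f=step(th,.0120,.02)
    if f>11: break
pause(.5); print("hold",fpush(F(10)-b,th),read_time_s())
for c in("wrist","top","scene"): cv2.imwrite(f"pics/{c}8.png",read_camera(c)[:,:,::-1])
im=cv2.imread("pics/scene8.png")[220:320,310:450]; cv2.imwrite("pics/scene8z.png",cv2.resize(im,None,fx=5,fy=5,interpolation=cv2.INTER_CUBIC))
E
```

```text
0 0.0125 F 0.82 [-0.7 -0.7  1. ] err mm [-0.1 -0.3  0. ] 18.91
0.1 0.012 F 2.52 [-0.  -2.5  0.6] err mm [-0.1 -1.4  0.1] 19.28
0.2 0.012 F 3.41 [-0.3 -3.5 -0.5] err mm [ 0.1 -1.3  0.1] 19.65
0.27 0.012 F 6.31 [-0.1 -6.4 -1.7] err mm [ 0.2 -1.1  0.1] 19.97
0.29 0.012 F 5.91 [ 0.6 -5.9 -0.6] err mm [ 0.3 -1.4  0.2] 20.27
0.31 0.012 F 6.57 [ 1.1 -6.5 -1.4] err mm [ 0.3 -1.8  0.2] 20.57
0.325 0.012 F 7.2 [ 1.  -7.2 -1.4] err mm [ 0.5 -2.9  0.2] 20.87
0.34 0.012 F 10.0 [  1.2 -10.   -3.4] err mm [ 0.7 -4.   0.3] 21.17
0.35 0.012 F 10.88 [  2.  -10.7  -2.9] err mm [ 0.9 -4.8  0.3] 21.47
0.36 0.012 F 11.34 [  2.5 -11.1  -4.2] err mm [ 1.  -5.5  0.4] 21.77
hold 11.735978983855379 22.2667
```

View pics/wrist8.png

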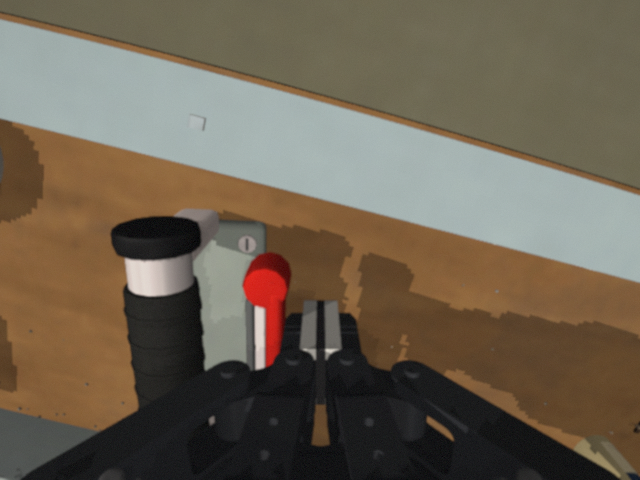

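View pics/scene8z.png

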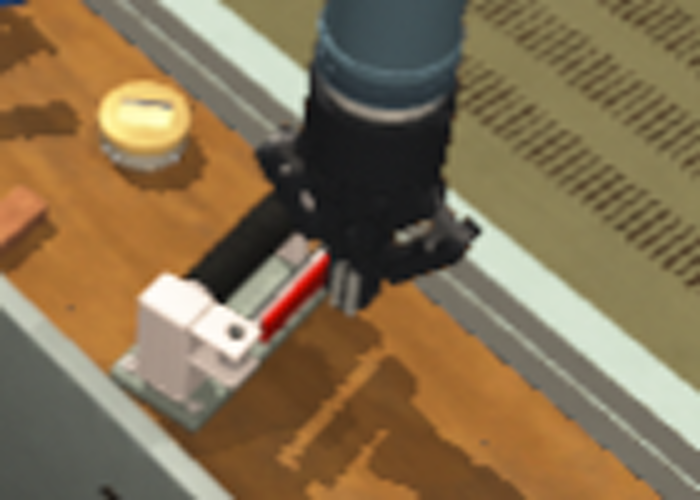

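```bash
python3 - <<'E'
from h import *
print(fpush(F(10)-np.load("bias2.npy"),.36),read_eef_pos()); sign_off(); print(read_time_s())
E
```

```text
11.488950858516382 [ 0.52042918 -0.18717431  0.04036231]
the job is handed in; nothing more can be done
the job is handed in; nothing more can be done
```

The job is handed in at about 22 s of robot time (limit 46 s). The red lever is held against its stop with about 11.5 N, so you can measure the gap.

- **First press:** I used the closed fingers and pressed with the back of one finger at the pad point. The force rose from about 3 N to 6.5 N along the travel. From about 0.30–0.31 rad the tool stopped moving while the force climbed to 9.8 N, so the lever had met its stop. The wrist picture showed it parallel to the bar.
- **Release:** I backed off about 27 mm clear of the lever. The force returned to its no-load value. The wrist picture showed the lever splayed out again, with the pad measured within about 3 mm of its rest position.
- **Second press and hold:** The stop appeared at the same place. The force held at about 11.5–11.7 N over the last half second. The last pictures show the lever parallel to the bar, with air between them and the fingers only on its outer side. I touched none of the other things.

**Disagreements**
- **Fingertip position:** The wrist picture, the scene picture and the shadows all put the closed fingertips about 5–8 mm behind the TCP, not 19 mm ahead as stated. I therefore pressed with the TCP at 40 mm height, which clears everything either way.
- **Contact point:** Contact came about 2 mm later than my fitted stand pose predicted, which is within the calibration error.
- **Downward force:** During the final hold the force sensor also showed about 3–4 N downward on the tool. I took this as friction at the lever and did not check it further.

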